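Turn round the strip-down row for the trap rebuild

TASK

The four trap parts on the near row of the blue rack stand in the order they came off the trap. Move each of them to the green pads of the far row in reverse order, ready for rebuilding: the part at the left end goes on the pad at the right end, the next one on the pad beside that, and so on to the other end. Keep them upright and leave each standing on the middle of its pad, let go.

Things in the scene. Friction and masses are not known exactly. Their poses are not given: they have to be found in the camera images.
- disc_mid (a point): bronze valve disc with its deep guide skirt: upright copper-brown cylinder 42 mm diameter, with yellowish bands and a dark centre dot on top, about 350 g. 46 mm tall. This point is on its upright axis half-way up, 23 mm above its foot; z is up along its axis. It starts on one of the four white painted rings of the near row.
- bigplug_mid (a point): large hex plug of dark steel, standing head down: hex 38 mm across flats (44 over corners) from its foot up to 32 mm, above it a 31 mm diameter thread; about 320 g; flats face its own x axis and every 60 degrees from it. 46 mm tall. This point is on its upright axis half-way up, 23 mm above its foot; z is up along its axis. It starts on one of the four white painted rings of the near row.
- smallplug_mid (a point): small hex plug of bright pale steel, standing head down: hex 27 mm across flats (31 over corners) from its foot up to 32 mm, above it a 21 mm diameter thread; about 160 g; flats face its own x axis and every 60 degrees from it. 46 mm tall. This point is on its upright axis half-way up, 23 mm above its foot; z is up along its axis. It starts on one of the four white painted rings of the near row.
- cap_mid (a point): white nylon test cap: upright ribbed white cylinder 40 mm diameter, about 60 g. 46 mm tall. This point is on its upright axis half-way up, 23 mm above its foot; z is up along its axis. It starts on one of the four white painted rings of the near row.
- pad_a: one of four alike round green pads of the far row, 72 mm diameter, 5 mm thick, with a white dot at its centre, fixed on the blue rack; origin at the centre of its underside, so its top is 5 mm higher; z up. Which letter lies where along the row differs from start to start.
- pad_b: one of four alike round green pads of the far row, 72 mm diameter, 5 mm thick, with a white dot at its centre, fixed on the blue rack; origin at the centre of its underside, so its top is 5 mm higher; z up. Which letter lies where along the row differs from start to start.
- pad_c: one of four alike round green pads of the far row, 72 mm diameter, 5 mm thick, with a white dot at its centre, fixed on the blue rack; origin at the centre of its underside, so its top is 5 mm higher; z up. Which letter lies where along the row differs from start to start.
- pad_d: one of four alike round green pads of the far row, 72 mm diameter, 5 mm thick, with a white dot at its centre, fixed on the blue rack; origin at the centre of its underside, so its top is 5 mm higher; z up. Which letter lies where along the row differs from start to start.
- rack: fixed flat blue rack plate, 235 mm (its x) by 460 mm (its y), 8 mm thick; dark lip 16 mm high at far edge and ends; origin: centre of underside. Its x points from the near row (white rings, x = -62.5 mm) to the far row (green pads, x = +62.5 mm); y runs along the rows; places at y = -135, -45, 45, 135 mm. A brass nut and a black gasket on its ends are not part of the job.
There are look-alikes about, which are no part of the job. Leave any red look-alike of the part that bears smallplug_mid alone.

How it is judged:
By the outcome, as a careful person would: the job done as asked, in the order asked, and still so for the second after the job is handed in, with the robot touching nothing.
It also fails if it takes over 96 s, if anything falls off the work surface, if the arm or the gripper's body presses on something with over 40 N, if the wrist force passes 120 N, or if a joint passes its speed limit or range.

ROBOT

A 6-joint arm with a two-finger parallel gripper is mounted at the origin on the work surface. World frame = base frame: x ahead of the robot, y to its left, z up, the work surface at z = 0. Lengths are in m, angles in rad, forces in N, time in s.
With the tool pointing down it reaches from about 0.4 to 0.825 m from the base axis. Payload 7 kg.
Tool frame: the origin (TCP) lies on the centre line of the jaws, within the pads' length; the fingertips stand arm.tip_reach ahead of it and the grasp point (between the pads) lies 5 mm behind it (arm.tip_reach is the distance from the TCP to the fingertips, in m); z points along the fingers, y is the line along which they close (so a half turn about z gives the same grasp; the last joint's range is limited). The gripper opens to 88 mm and grips with 3 to 60 N. Pads are 19 mm wide; open, the fingers measure 130 mm over their backs; the gripper's body (78 mm by 193 mm) begins 47 mm behind the grasp point.
Start: joints at [1.552, 0.359, 0.012, 0, -1.224, -0.288], TCP at [0.204, 0.643, 0.21] pointing down, gripper open.
Joint ranges: [-3.07, 3.07], [-1.43, 2.12], [-1.02, 1.25], [-3.03, 1.67], [-3.05, -0], [-3.03, 3.03]. Speed limits (rad/s): [2.39, 2.39, 3.01, 3.14, 3.14, 3.14].

INTERFACE

Orientations are given as [roll, pitch, yaw] about the fixed x, y, z axes, in that order (R = Rz(yaw) Ry(pitch) Rx(roll)).
In Python, from station import status, optics, order, arm gives the robot as it stands. The module is installed in compiled form; this text tells all that it offers.
- The arm moves only by the shell command python3 -m jog 'ROWS' [FORCE]. ROWS is JSON, a list of rows, each a list of 3 entries, a list of its own where there are three numbers: the gripper command: -1 is shut, 1 is fully open, values between are in proportion, then the shift along the tool's x, y, z in mm, then the turn about the tool's z in rad. A call has 1 to 20 rows; each row is the pose to reach, as a shift and turn from the pose commanded when the call began, along the tool's axes at that moment; what a row does not reach only later rows make up. A row lasts 1/8 s, in which the tool goes at most 62.5 mm and 10.7 degrees, less where a joint would pass 70% of its speed; a pose out of reach is approached as far as the arm can. A call with a gripper value outside its range is refused whole. The fingers move at their own pace and stop on an object; FORCE is the grip in N (left out, the last holds). Time passes only in rows, so rows that repeat a pose let the fingers close. It gives the time, the measured TCP pose, the force, the opening and the grip force at its end, in the units of the state.
- status.get_state(): the state, without advancing time (a new reading comes with each control period).
- optics.grab_frame(name): name is "scene" or "top"; returns a dict with "color" (480x640x3 uint8, red, green, blue), "mtx" (3x3 intrinsics, pixels), "cam_to_world" (4x4, takes a point from camera to world coordinates). Camera axes: x right, y down, z forward; pixel columns grow to the right and rows downward; lengths in m; the calibration is good to about 2 mm. A picture is of the moment at which its call begins. There is no depth.
- order.job_done(): hands the job in; it is judged then, once.
The state is a dict: "t": time; "q": joint angles; "qd": joint speeds; "joint_efforts": joint torques, N m; "eef_pos": TCP position; "ee_rot": TCP orientation; "force": force on the tool from outside, world axes, zero at the start; "moment": the same for the moment, N m; "width": finger opening in m; "gripper_force": force on a finger pad.
Only numpy, scipy, OpenCV 4.12 (cv2) and the standard library are available. Lean on these libraries where they do the work, as an engineer would, in place of code of your own. Each camera call takes 0.05 s, during which the arm holds its last target. There are 200 camera calls.

## Working session

There is one attempt and no reset: what is moved stays moved. The work goes in short steps, Python scripts to look and compute and a shell command to move; the robot and the scene stay as the last step left them, time stands still between calls to the robot, and variables do not carry over. Pictures are saved under pics/ and viewed, at most 17 in all, crops included, and the job is handed in when it is done.

```bash
mkdir -p pics
python3 - <<'E'
from station import status, optics, arm
import cv2,numpy as np
s=status.get_state();print({k:np.round(s[k],4).tolist() for k in s}); print(arm.tip_reach)
for n in("scene","top"):
    f=optics.grab_frame(n);cv2.imwrite(f"pics/{n}0.png",f["color"][:,:,::-1]);print(n,f["mtx"],f["cam_to_world"].round(4))
E
```

```text
{'t': 0.0, 'q': [1.5521, 0.3594, 0.0111, -0.0003, -1.2241, -0.2881], 'qd': [-0.0008, 0.0002, 0.0003, 0.0, 0.0, 0.001], 'joint_efforts': [0.0007, -58.2716, 29.3057, 6.9973, 0.0071, -0.0001], 'eef_pos': [0.2037, 0.643, 0.2089], 'ee_rot': [3.1399, -0.0002, -0.3069], 'force': [0.0647, 0.8387, 0.0663], 'moment': [-0.0238, -0.0515, 0.012], 'gripper_force': 0.0, 'width': 0.0876}
0.014
scene [[448.5844096    0.         324.99955383]
 [  0.         448.5844096  238.71129735]
 [  0.           0.           1.        ]] [[ 0.393   0.5194 -0.7588  1.0128]
 [ 0.9195 -0.2307  0.3183 -0.1903]
 [-0.0098 -0.8228 -0.5682  0.4366]
 [ 0.      0.      0.      1.    ]]
top [[538.42736727   0.         309.93649239]
 [  0.         538.42736727 248.18762209]
 [  0.           0.           1.        ]] [[ 0.0053 -0.9966  0.0828  0.4355]
 [-0.9999 -0.0062 -0.011   0.0251]
 [ 0.0115 -0.0827 -0.9965  0.7556]
 [ 0.      0.      0.      1.    ]]
```

View pics/scene0.png

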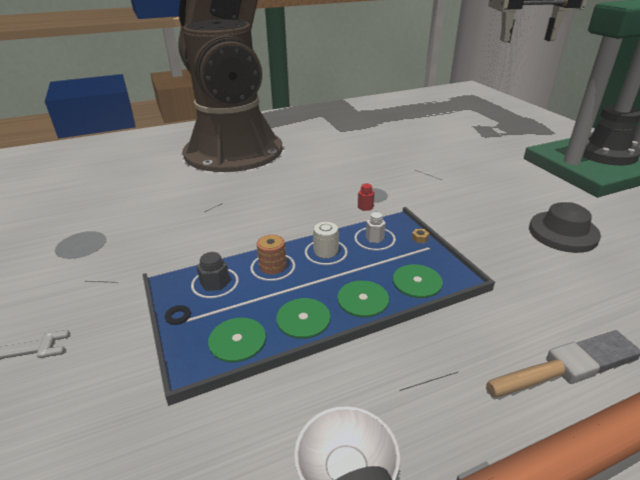

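View pics/top0.png

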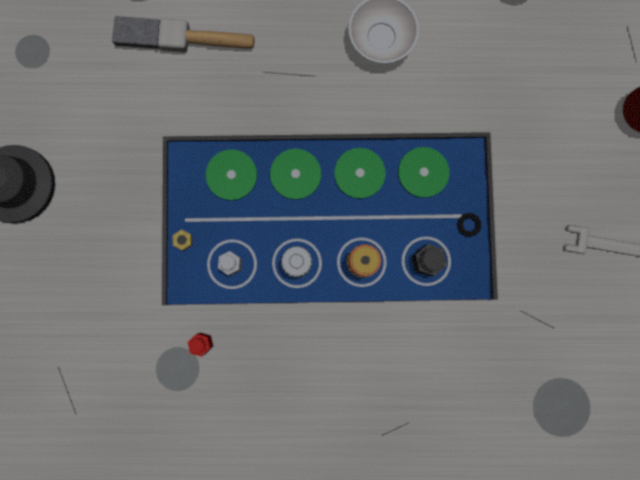

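The top view shows the near row from left to right: small plug (230,263), cap (296,261), disc (364,260) and big plug (431,260). The pads are at (231,174), (296,174), (360,173) and (424,172).

Possible mix-ups:
- **Small plug:** the red plug at (200,344) is outside the rack, and the brass nut is at (182,240). The pale plug on its ring at (230,263) is the one I want.
- **Cap:** the white bowl at (383,30).
- **Big plug:** the black gasket at (469,225) and the dark flanged item at (15,183).

Next I'll measure the pads and take close crops of the parts.

```bash
cat > h.py <<'E'
import cv2,numpy as np
from station import status, optics
def ray(f,u,v):
    T=f["cam_to_world"];d=T[:3,:3]@np.linalg.inv(f["mtx"])@[u,v,1];return T[:3,3],d
def onz(f,u,v,z):
    o,d=ray(f,u,v);return (o+d*(z-o[2])/d[2])
def tri(f,p,g,q):
    A=0;b=0
    for F,x in((f,p),(g,q)):
        o,d=ray(F,*x);d/=np.linalg.norm(d);P=np.eye(3)-np.outer(d,d);A=A+P;b=b+P@o
    return np.linalg.solve(A,b)
def proj(f,P):
    T=f["cam_to_world"];c=T[:3,:3].T@(np.array(P)-T[:3,3]);c=f["mtx"]@c;return c[:2]/c[2]
def pads(f):
    h=cv2.cvtColor(f["color"],cv2.COLOR_RGB2HSV);m=cv2.inRange(h,(50,120,50),(75,255,255))
    cs=cv2.findContours(m,cv2.RETR_EXTERNAL,cv2.CHAIN_APPROX_NONE)[0]
    return sorted([cv2.fitEllipse(c)[0] for c in cs if 500<cv2.contourArea(c)<6000])
E
python3 - <<'E'
from h import *
s,t=optics.grab_frame("scene"),optics.grab_frame("top")
ps=pads(s);pt=pads(t)[::-1]
print(len(ps),len(pt))
for a,b in zip(ps,pt):print(np.round(b,1),onz(t,*b,.013).round(4),onz(s,*a,.013).round(4),tri(s,a,t,b).round(4))
A=cv2.resize(t["color"][225:300,200:460],None,fx=3,fy=3,interpolation=cv2.INTER_CUBIC)
B=cv2.resize(s["color"][200:300,190:400],None,fx=3.7,fy=3.7,interpolation=cv2.INTER_CUBIC)[:,:780]
A=cv2.copyMakeBorder(A,0,0,0,0,0)
cv2.imwrite("pics/c1.png",np.vstack([A[:225,:777],B[:370,:777]])[:,:,::-1])
E
```

```text
4 4
[423.2 172. ] [ 0.6056 -0.1416  0.013 ] [ 0.6057 -0.142   0.013 ] [ 0.6056 -0.1418  0.0128]
[359.3 172.8] [ 0.6037 -0.0518  0.013 ] [ 0.6037 -0.052   0.013 ] [ 0.6037 -0.0519  0.0129]
[295.1 173.6] [0.6018 0.0382 0.013 ] [0.6016 0.0382 0.013 ] [0.6018 0.0381 0.0132]
[230.8 174.5] [0.5998 0.1281 0.013 ] [0.5995 0.1283 0.013 ] [0.5998 0.128  0.0133]
```

View pics/c1.png

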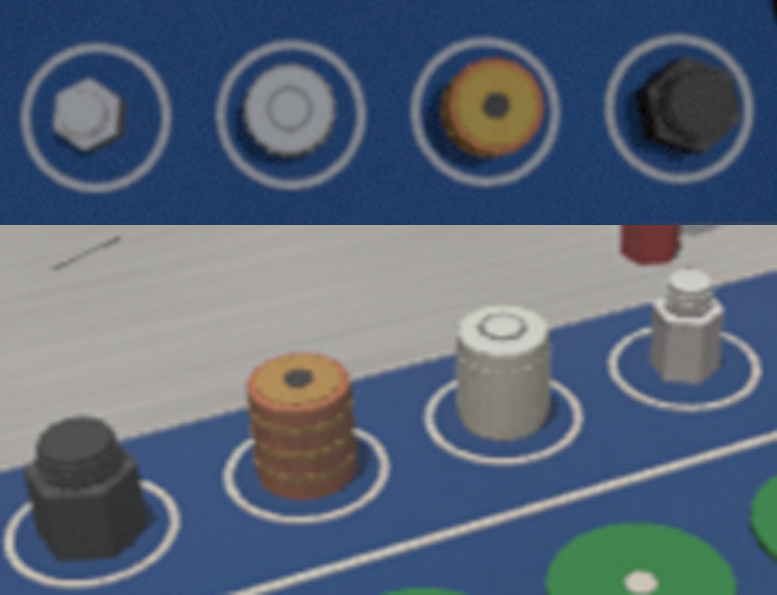

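The crop confirms the choice: pale plug, white cap, copper disc and dark plug are each on a ring, and the red plug is off the rack. Both views put the pads at z = 13 mm. Next I'll get the part centres from their tops in both views, and the hex angles from the edge directions.

Run:
```python
from h import *
s,t=optics.grab_frame("scene"),optics.grab_frame("top")
P={"small":((228.5,262.5),(376.4,215)),"cap":((296.4,261),(325.9,227)),"disc":((365.4,260),(270.7,241.3)),"big":((434,260),(211,258))}
for n,(a,b) in P.items():
    print(n,onz(t,*a,.054).round(4),onz(s,*b,.054).round(4),tri(t,a,s,b).round(4))
T=t["cam_to_world"]
for n,r in(("small",15),("big",22)):
    c=onz(t,*P[n][0],.054);c[2]=.035;u,v=proj(t,c)
    S=4;h=32
    g=cv2.getRectSubPix(cv2.cvtColor(t["color"],cv2.COLOR_RGB2GRAY),(2*h,2*h),(u,v))
    g=cv2.GaussianBlur(cv2.resize(g,None,fx=S,fy=S,interpolation=cv2.INTER_CUBIC),(0,0),3).astype(np.float32)
    gx,gy=cv2.Sobel(g,5,1,0),cv2.Sobel(g,5,0,1)
    y,x=np.mgrid[:g.shape[0],:g.shape[1]]-h*S
    m=np.hypot(gx,gy);m[np.hypot(x,y)>r*S]=0
    # image right = -world y, image down = -world x
    th=np.arctan2(-gx,-gy)
    z=(m**2*np.exp(6j*th)).sum();z/=(m**2).sum();print(n,"flat normal deg mod60",np.degrees(np.angle(z))/6,abs(z))
    hist=np.histogram(np.degrees(th)%60,12,(0,60),weights=m**2)[0];print((hist/hist.sum()).round(2))
```

```text
small [0.4744 0.1234 0.054 ] [0.4735 0.1269 0.054 ] [0.475  0.1244 0.0553]
cap [0.4769 0.0349 0.054 ] [0.4729 0.038  0.054 ] [0.477  0.0355 0.0571]
disc [ 0.4788 -0.0552  0.054 ] [ 0.4752 -0.0526  0.054 ] [ 0.4788 -0.0542  0.0568]
big [ 0.4793 -0.1451  0.054 ] [ 0.4804 -0.1427  0.054 ] [ 0.4796 -0.1439  0.0539]
small flat normal deg mod60 25.784994 0.62062764
[0.03 0.03 0.03 0.09 0.2  0.37 0.1  0.05 0.03 0.03 0.02 0.02]
big flat normal deg mod60 -11.837712 0.047377195
[0.12 0.09 0.06 0.06 0.08 0.07 0.11 0.06 0.09 0.12 0.07 0.06]
```

Run:
```python
from h import *
s,t=optics.grab_frame("scene"),optics.grab_frame("top")
for c in((.4799,-.1442,.024),):
  out=[]
  for f,S,k in((t,12,16),(s,8,24)):
    u,v=proj(f,c);h=k
    g=cv2.getRectSubPix(f["color"],(4*h//2,4*h//2),(float(u),float(v)))
    g=cv2.resize(g,(380,380),interpolation=cv2.INTER_CUBIC).astype(float)
    g=np.clip(255*(g/150)**.6,0,255).astype(np.uint8)
    out.append(g)
  g=cv2.cvtColor(out[0],cv2.COLOR_RGB2HSV)[:,:,1]
  out.append(cv2.cvtColor(g,cv2.COLOR_GRAY2RGB))
  cv2.imwrite("pics/big.png",np.hstack(out[:2])[:,:,::-1])
  m=cv2.threshold(cv2.GaussianBlur(g,(0,0),3),0,255,cv2.THRESH_BINARY_INV+cv2.THRESH_OTSU)[1]
  cs=max(cv2.findContours(m,0,cv2.CHAIN_APPROX_NONE)[0],key=cv2.contourArea)
  print(cv2.approxPolyDP(cv2.convexHull(cs),8,True)[:,0].tolist())
```

```text
[[379, 0], [379, 263], [258, 358], [196, 354], [43, 299], [0, 129], [152, 0]]
```

View pics/big.png

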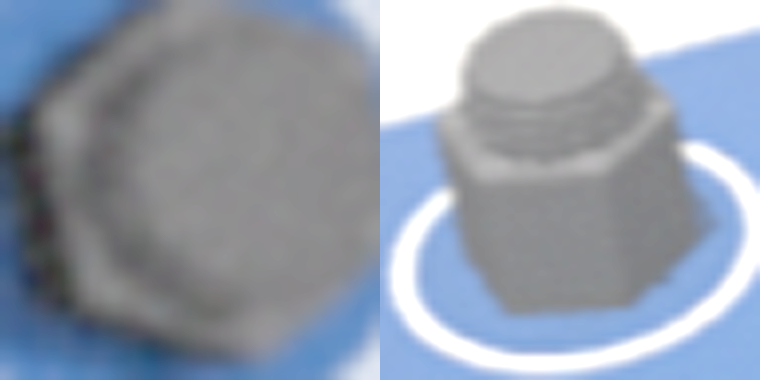

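Edge directions in the crop give the big plug's flat normals at about -17.5° (mod 60). The small plug's are at about 26°. Parts sit on their rings. Now I'll work out the first move, to above the small plug.

```bash
cat >> h.py <<'E'
def go(x,y,z,yawdeg):
    s=status.get_state();p=np.array(s["eef_pos"]);w=s["ee_rot"][2];c,n=np.cos(w),np.sin(w)
    d=(np.array([x,y,z])-p)*1000
    dy=(np.radians(yawdeg)-w+np.pi)%(2*np.pi)-np.pi
    print("shift",np.round([c*d[0]+n*d[1],n*d[0]-c*d[1],-d[2]],1),"turn",round(-dy,3),"t",round(s["t"],2),"w",round(s["width"],4),"q6",round(s["q"][5],2))
E
python3 -c "
from h import *
go(.475,.1248,.14,-64)"
```

```text
shift [415.1 412.5  69.7] turn 0.81 t 0.4 w 0.0874 q6 -0.29
```

```bash
python3 -m jog '[[1,[20,20,0],0.05],[1,[50,50,0],0.12],[1,[85,85,0],0.2],[1,[120,120,5],0.3],[1,[155,155,10],0.4],[1,[190,190,15],0.5],[1,[225,225,25],0.6],[1,[260,260,35],0.7],[1,[295,293,45],0.8],[1,[330,328,55],0.81],[1,[365,363,65],0.81],[1,[395,393,70],0.81],[1,[410,408,70],0.81],[1,[415,412.5,70],0.81],[1,[415,412.5,70],0.81],[0.1,[415,412.5,70],0.81],[0.1,[415,412.5,70],0.81],[0.1,[415,412.5,70],0.81]]' 40
python3 - <<'E'
from h import *
go(.475,.1248,.029,-64)
f=optics.grab_frame("scene");cv2.imwrite("pics/s1.png",f["color"][100:400,100:520,::-1])
E
```

```text
t: 2.65
eef_pos: [0.4748, 0.1254, 0.14]
ee_rot: [-3.141, 0.0, -1.116]
force: [-0.4, 0.8, 1.0]
width: 0.063
gripper_force: 0.0
shift [6.00e-01 1.00e-01 1.11e+02] turn 0.001 t 2.65 w 0.063 q6 -0.2
```

View pics/s1.png

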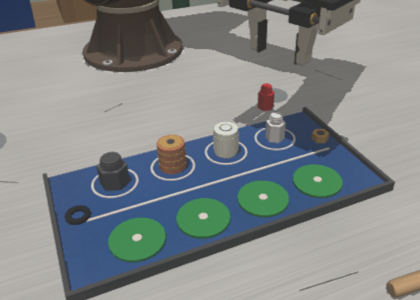

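Run:
```python
from h import *
f=optics.grab_frame("scene")
for z in(.126,.16,.054):print(proj(f,(.4748,.1254,z))-[100,100])
```

```text
[278.58045869  75.42499668]
[279.91094767  54.74306951]
[275.99666954 115.58898118]
```

The fingertips sit about 18 px higher in the image than the projection predicts. I'll lower to just above the plug and check with both cameras.

```bash
python3 -m jog '[[0.1,[0.6,0,20],0],[0.1,[0.6,0,40],0],[0.1,[0.6,0,55],0],[0.1,[0.6,0,55],0]]'
python3 - <<'E'
from h import *
go(.475,.1248,.029,-64)
f=optics.grab_frame("scene");t=optics.grab_frame("top")
p=status.get_state()["eef_pos"];p=np.array(p)
for z in(.071,.054):print(z,(proj(f,(*p[:2],z))-[300,100])*4)
A=cv2.resize(f["color"][100:250,300:450],None,fx=4,fy=4,interpolation=cv2.INTER_CUBIC)
cv2.imwrite("pics/s2.png",A[:,:,::-1])
E
```

```text
t: 3.25
eef_pos: [0.4745, 0.1239, 0.0839]
ee_rot: [3.139, -0.0, -1.117]
force: [0.3, 0.2, -0.2]
width: 0.0483
gripper_force: 0.0
shift [-0.6 -0.8 54.9] turn 0.0 t 3.25 w 0.0483 q6 -0.2
0.071 [305.09194375 427.35792435]
0.054 [302.7718891  463.65955675]
```

View pics/s2.png

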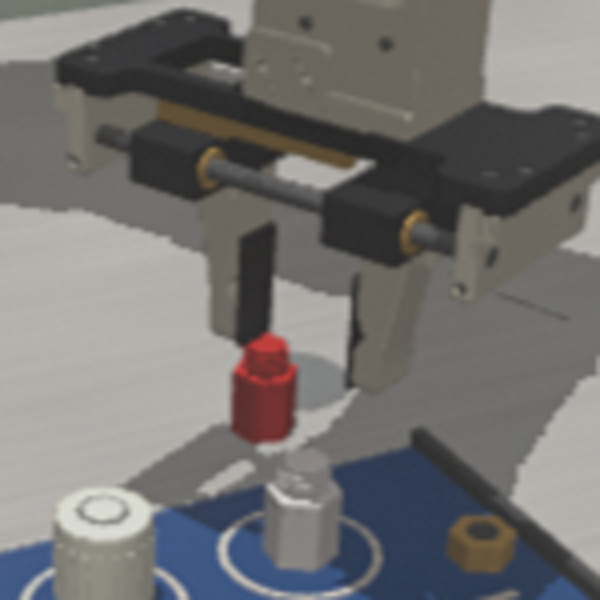

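Run:
```python
from h import *
t=optics.grab_frame("top")
p=status.get_state()["eef_pos"];p=np.array(p)
for z in(.071,.12):print(z,proj(t,(*p[:2],z)))
cv2.imwrite("pics/t2.png",cv2.resize(t["color"][180:480,100:500],None,fx=2,fy=2)[:,:,::-1])
```

```text
0.071 [225.65936259 260.78003024]
0.12 [219.66258342 258.31277502]
```

View pics/t2.png

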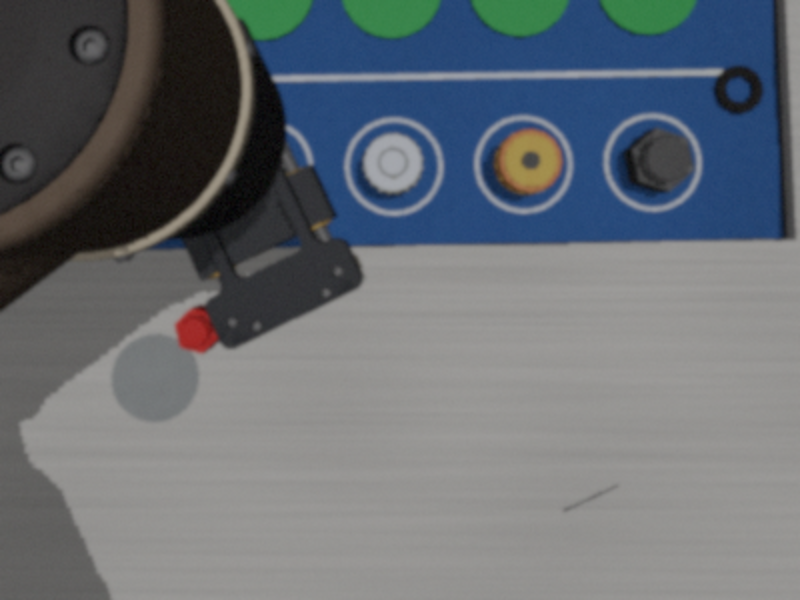

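Run:
```python
from h import *
s=optics.grab_frame("scene");t=optics.grab_frame("top")
for a,b in (((281,315),(315,116)),((281,305),(315,116)),((216,352),(345,103))):
    P=tri(t,a,s,b);print(P.round(4),proj(t,P)-a,proj(s,P)-b)
for z in(.15,.18):print(z,onz(t,242.5,326,z))
e=np.array(status.get_state()["eef_pos"]);d=np.array([np.cos(np.radians(26)),np.sin(np.radians(26)),0])
for k in(-.030,.030):
  for z in(.071,.101): print(k,z,(proj(s,[*(e+k*d)[:2],z])-[300,100])*4)
```

```text
[0.4132 0.0477 0.2106] [0.09024919 0.035586  ] [ 0.06627658 -0.00298621]
[0.4226 0.046  0.2139] [1.8014173 0.7049174] [ 1.33421531 -0.07020635]
[0.3765 0.113  0.2102] [-0.58935102 -0.25340632] [-0.40324754  0.04401489]
0.15 [0.3984009  0.09308818 0.15      ]
0.18 [0.40023872 0.08972201 0.18      ]
-0.03 0.071 [245.5090149  403.40097054]
-0.03 0.101 [248.24242725 337.82643865]
0.03 0.071 [368.71769874 452.6456865 ]
0.03 0.101 [374.66005973 385.1731908 ]
```

Triangulating the gripper plate confirms x and y. The tips appear near z≈0.10 where I expected 0.07, so there is a z offset of about 29 mm to sort out. Going down to the nominal height is safe either way, so I'll do that open and look.

```bash
python3 -m jog '[[0.1,[-0.6,-0.6,15],0],[0.1,[-0.6,-0.6,30],0],[0.1,[-0.6,-0.6,45],0],[0.1,[-0.6,-0.6,55],0],[0.1,[-0.6,-0.6,55],0]]'
python3 - <<'E'
from h import *
f=optics.grab_frame("scene")
i=cv2.imread("pics/scene0.png")
g=f["color"][:,:,::-1]
for z in(.196,.226):print(proj(f,(.204,.643,z)))
print([((proj(f,(.4745,.124,z))-[300,120])*4).round() for z in (.015,.044)])
cv2.imwrite("pics/s3.png",np.hstack([cv2.resize(g[120:270,300:400],None,fx=4,fy=4),cv2.resize(i[0:150,490:590],None,fx=4,fy=4)]))
E
```

```text
t: 4.12
eef_pos: [0.4749, 0.1247, 0.029]
ee_rot: [3.14, -0.0, -1.117]
force: [0.6, -0.4, 0.5]
width: 0.0479
gripper_force: 0.0
[524.03790197  55.70864018]
[527.30378164  41.49648303]
[array([296., 462.]), array([299., 404.])]
```

View pics/s3.png

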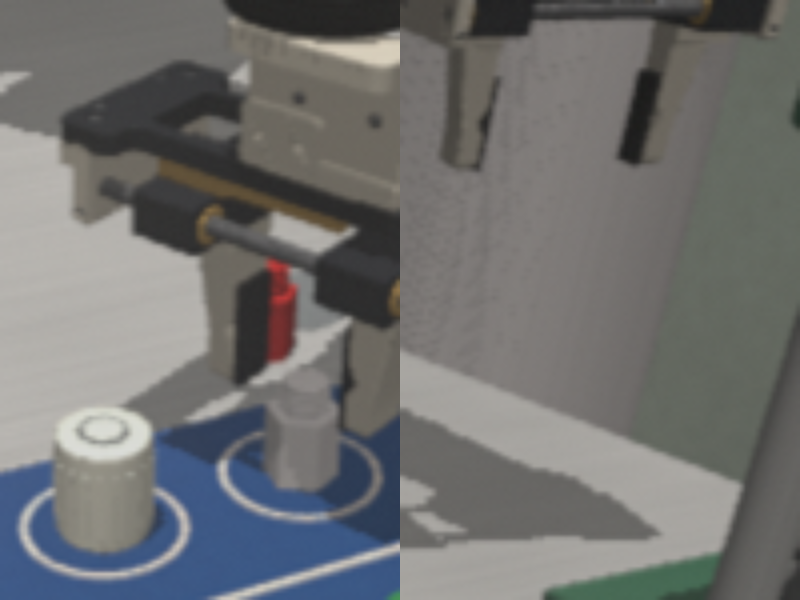

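Tips are at about (245,385) and (365,432) in the crop, which is z≈0.043. The same offset of about 28 mm shows in the starting picture. I'll trust the cameras and go lower in small steps, watching the force.

```bash
python3 -m jog '[[0.1,[0,0,3],0],[0.1,[0,0,6],0],[0.1,[0,0,8],0],[0.1,[0,0,8],0]]'; python3 -m jog '[[0.1,[0,0,2],0],[0.1,[0,0,4],0],[0.1,[0,0,6],0],[0.1,[0,0,6],0]]'; python3 -m jog '[[0.1,[0,0,2],0],[0.1,[0,0,4],0],[0.1,[0,0,6],0],[0.1,[0,0,6],0]]'
python3 - <<'E'
from h import *
f=optics.grab_frame("scene")
g=f["color"][:,:,::-1]
cv2.imwrite("pics/s4.png",cv2.resize(g[150:270,300:420],None,fx=4,fy=4))
E
```

```text
t: 4.68
eef_pos: [0.4754, 0.1251, 0.0218]
ee_rot: [3.141, -0.0, -1.117]
force: [0.2, -0.4, -0.2]
width: 0.0485
gripper_force: 0.0
t: 5.18
eef_pos: [0.4753, 0.125, 0.0156]
ee_rot: [3.141, -0.0, -1.117]
force: [0.7, 0.1, 0.1]
width: 0.0482
gripper_force: 0.0
t: 5.68
eef_pos: [0.4753, 0.1251, 0.0096]
ee_rot: [3.141, -0.0, -1.117]
force: [0.5, 0.1, -0.5]
width: 0.0484
gripper_force: 0.0
```

View pics/s4.png

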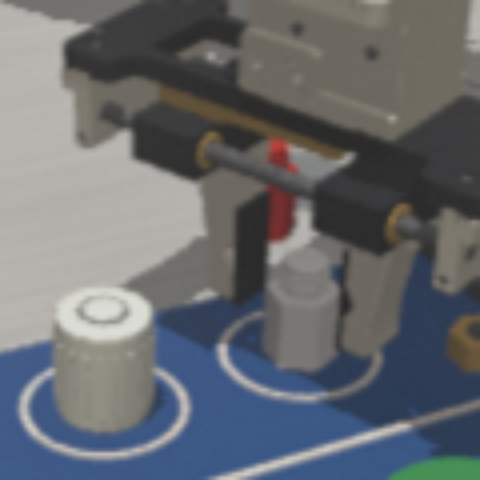

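There's no contact even at a reading that would put the tips below the surface, so the offset is real. Going 7 mm lower, gripping and lifting.

```bash
python3 -m jog '[[0.1,[0,0,3],0],[0.1,[0,0,6],0],[0.1,[0,0,7],0],[0.1,[0,0,7],0],[-1,[0,0,7],0],[-1,[0,0,7],0],[-1,[0,0,7],0],[-1,[0,0,7],0],[-1,[0,0,7],0],[-1,[0,0,7],0]]' 40;  python3 -m jog '[[-1,[0,0,-3],0],[-1,[0,0,-12],0],[-1,[0,0,-30],0],[-1,[0,0,-50],0],[-1,[0,0,-70],0],[-1,[0,0,-80],0],[-1,[0,0,-80],0]]'; python3 -c "
from h import *
go(.6056,-.1416,.0825,-64)"
```

```text
t: 6.98
eef_pos: [0.4755, 0.1251, 0.0029]
ee_rot: [-3.142, -0.0, -1.117]
force: [-0.6, 0.9, 2.0]
width: 0.0265
gripper_force: 40.0
t: 7.85
eef_pos: [0.4758, 0.1254, 0.0835]
ee_rot: [-3.14, 0.0, -1.117]
force: [0.4, -0.0, -1.7]
width: 0.0263
gripper_force: 40.0
shift [296.9   0.4   1. ] turn 0.0 t 7.85 w 0.0263 q6 -0.2
```

```bash
python3 -m jog '[[-1,[15,0,0],0],[-1,[40,0,0],0],[-1,[70,0,0],0],[-1,[105,0,0],0],[-1,[140,0,0],0],[-1,[175,0,0],0],[-1,[210,0,0],0],[-1,[245,0,0],0],[-1,[272,0,0],0],[-1,[290,0.4,0],0],[-1,[297,0.4,0],0],[-1,[297,0.4,0],0],[-1,[297,0.4,0],0]]'; python3 -c "
from h import *
go(.6056,-.1416,.008,-64)
f=optics.grab_frame('scene');cv2.imwrite('pics/s5.png',cv2.resize(f['color'][200:380,170:350,::-1],None,fx=3,fy=3))"
```

```text
t: 9.48
eef_pos: [0.605, -0.1413, 0.0829]
ee_rot: [3.141, 0.0, -1.116]
force: [0.4, -1.0, -1.5]
width: 0.0264
gripper_force: 40.0
shift [ 0.5 -0.4 74.9] turn 0.001 t 9.47 w 0.0264 q6 0.37
```

View pics/s5.png

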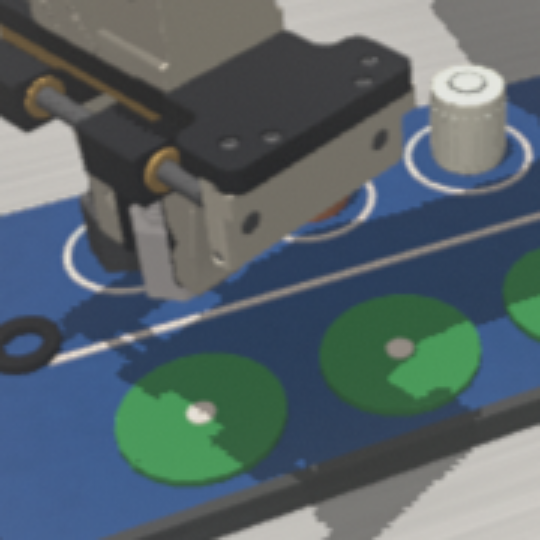

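The small plug is held over its pad. I'll lower, release and rise.

```bash
python3 -m jog '[[-1,[0.5,-0.4,15],0],[-1,[0.5,-0.4,35],0],[-1,[0.5,-0.4,52],0],[-1,[0.5,-0.4,64],0],[-1,[0.5,-0.4,70],0],[-1,[0.5,-0.4,73],0],[-1,[0.5,-0.4,74.5],0],[-1,[0.5,-0.4,74.5],0],[-1,[0.5,-0.4,74.5],0]]';  python3 -m jog '[[-0.1,[0,0,0],0],[-0.1,[0,0,0],0],[-0.1,[0,0,0],0],[-0.1,[0,0,-5],0],[-0.1,[0,0,-20],0],[-0.1,[0,0,-45],0],[-0.1,[0,0,-70],0],[-0.1,[0,0,-90],0],[-0.1,[0,0,-90],0]]'; python3 -c "
from h import *
go(.4799,-.1442,.1,-107.5)"
```

```text
t: 10.65
eef_pos: [0.6062, -0.1422, 0.0088]
ee_rot: [-3.141, -0.0, -1.117]
force: [1.0, 0.1, -0.9]
width: 0.0266
gripper_force: 40.0
t: 11.78
eef_pos: [0.6075, -0.1423, 0.1014]
ee_rot: [-3.137, -0.002, -1.116]
force: [-0.1, 0.4, -0.6]
width: 0.0398
gripper_force: 0.0
shift [-54.3 115.4   1.4] turn 0.76 t 11.78 w 0.0398 q6 0.37
```

```bash
python3 -m jog '[[0.3,[-6,12,0],0.1],[0.3,[-16,34,0],0.25],[0.3,[-28,60,0],0.4],[0.3,[-40,85,0],0.55],[0.3,[-50,105,0],0.7],[0.3,[-54.3,115.4,0],0.76],[0.3,[-54.3,115.4,0],0.76],[0.3,[-54.3,115.4,0],0.76],[0.3,[-54.3,115.4,0],0.76]]'
python3 - <<'E'
from h import *
go(.4799,-.1442,.003,-107.5)
f=optics.grab_frame('scene');t=optics.grab_frame('top')
cv2.imwrite('pics/s6.png',np.hstack([cv2.resize(f['color'][200:380,170:300,::-1],None,fx=3,fy=3),cv2.resize(t['color'][130:310,360:490,::-1],None,fx=3,fy=3)]))
E
```

```text
t: 12.9
eef_pos: [0.4789, -0.144, 0.0982]
ee_rot: [3.142, -0.0, -1.876]
force: [-0.2, 0.0, -0.5]
width: 0.0571
gripper_force: 0.0
shift [-0.1 -1.  95.2] turn 0.0 t 12.9 w 0.0571 q6 -0.41
```

View pics/s6.png

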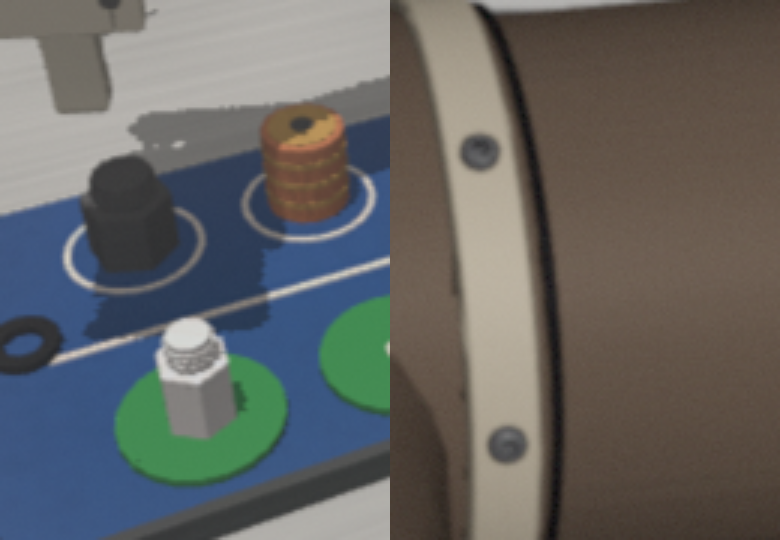

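The small plug stands on its pad. Next, the big plug.

```bash
python3 -m jog '[[0.3,[0,0,20],0],[0.3,[0,0,45],0],[0.3,[0,0,65],0],[0.3,[0,0,80],0],[0.3,[0,0,90],0],[0.3,[0,0,95],0],[0.3,[0,0,95],0],[-1,[0,0,95],0],[-1,[0,0,95],0],[-1,[0,0,95],0],[-1,[0,0,95],0],[-1,[0,0,95],0],[-1,[0,0,95],0]]' 45;  python3 -m jog '[[-1,[0,0,-3],0],[-1,[0,0,-12],0],[-1,[0,0,-30],0],[-1,[0,0,-50],0],[-1,[0,0,-70],0],[-1,[0,0,-80],0],[-1,[0,0,-80],0]]'; python3 -c "
from h import *
go(.5998,.1281,.083,-90)
go(.5998,.1281,.083,-107.5)"
```

```text
t: 14.62
eef_pos: [0.479, -0.144, 0.0038]
ee_rot: [-3.141, 0.0, -1.876]
force: [0.5, 1.1, 5.9]
width: 0.0379
gripper_force: 45.0
t: 15.5
eef_pos: [0.4786, -0.144, 0.0839]
ee_rot: [-3.141, 0.001, -1.877]
force: [-0.6, -0.1, -2.7]
width: 0.0377
gripper_force: 45.0
shift [-295.9  -33.6    0.9] turn -0.306 t 15.5 w 0.0377 q6 -0.41
shift [-295.9  -33.6    0.9] turn -0.001 t 15.5 w 0.0377 q6 -0.41
```

```bash
python3 -m jog '[[-1,[-15,-2,0],0],[-1,[-40,-5,0],0],[-1,[-70,-8,0],0],[-1,[-105,-12,0],0],[-1,[-140,-16,0],0],[-1,[-175,-20,0],0],[-1,[-210,-24,0],0],[-1,[-245,-28,0],0],[-1,[-272,-31,0],0],[-1,[-290,-33,0],0],[-1,[-296,-33.5,0],0],[-1,[-296,-33.5,0],0],[-1,[-296,-33.5,0],0]]'; python3 -c "
from h import *
go(.5998,.1281,.0085,-107.5)"
```

```text
t: 17.12
eef_pos: [0.5991, 0.1273, 0.0834]
ee_rot: [3.141, -0.0, -1.878]
force: [0.0, 1.2, -2.8]
width: 0.0379
gripper_force: 45.0
shift [-1.  -0.4 74.9] turn -0.001 t 17.12 w 0.0379 q6 -0.83
```

```bash
python3 -m jog '[[-1,[-0.5,-0.4,15],0],[-1,[-0.5,-0.4,35],0],[-1,[-0.5,-0.4,52],0],[-1,[-0.5,-0.4,64],0],[-1,[-0.5,-0.4,70],0],[-1,[-0.5,-0.4,73],0],[-1,[-0.5,-0.4,74.5],0],[-1,[-0.5,-0.4,74.5],0],[-1,[-0.5,-0.4,74.5],0]]';  python3 -m jog '[[0.15,[0,0,0],0],[0.15,[0,0,0],0],[0.15,[0,0,0],0],[0.15,[0,0,-5],0],[0.15,[0,0,-20],0],[0.15,[0,0,-45],0],[0.15,[0,0,-70],0],[0.15,[0,0,-90],0],[0.15,[0,0,-90],0]]'; python3 -c "
from h import *
go(.4769,.0355,.1,-88.8)"
```

```text
t: 18.25
eef_pos: [0.6003, 0.1286, 0.0093]
ee_rot: [-3.141, 0.0, -1.877]
force: [-0.6, 0.9, -2.1]
width: 0.0373
gripper_force: 45.0
t: 19.38
eef_pos: [0.6014, 0.1291, 0.1018]
ee_rot: [-3.138, 0.003, -1.877]
force: [0.2, -0.6, -0.6]
width: 0.0505
gripper_force: 0.0
shift [126.7  90.6   1.8] turn -0.327 t 19.38 w 0.0505 q6 -0.83
```

```bash
python3 -m jog '[[0.3,[12,9,0],-0.05],[0.3,[34,24,0],-0.15],[0.3,[62,44,0],-0.25],[0.3,[90,64,0],-0.3],[0.3,[112,80,0],-0.327],[0.3,[124,89,0],-0.327],[0.3,[126.7,90.6,0],-0.327],[0.3,[126.7,90.6,0],-0.327],[0.3,[126.7,90.6,0],-0.327]]'
python3 - <<'E'
from h import *
go(.4769,.0355,.003,-88.8)
f=optics.grab_frame('scene')
cv2.imwrite('pics/s7.png',cv2.resize(f['color'][150:350,190:450,::-1],None,fx=3,fy=3))
E
```

```text
t: 20.5
eef_pos: [0.4762, 0.0354, 0.0988]
ee_rot: [-3.141, -0.0, -1.55]
force: [-0.4, 0.9, -0.6]
width: 0.0567
gripper_force: 0.0
shift [-0.  -0.7 95.8] turn 0.0 t 20.5 w 0.0567 q6 -0.47
```

View pics/s7.png

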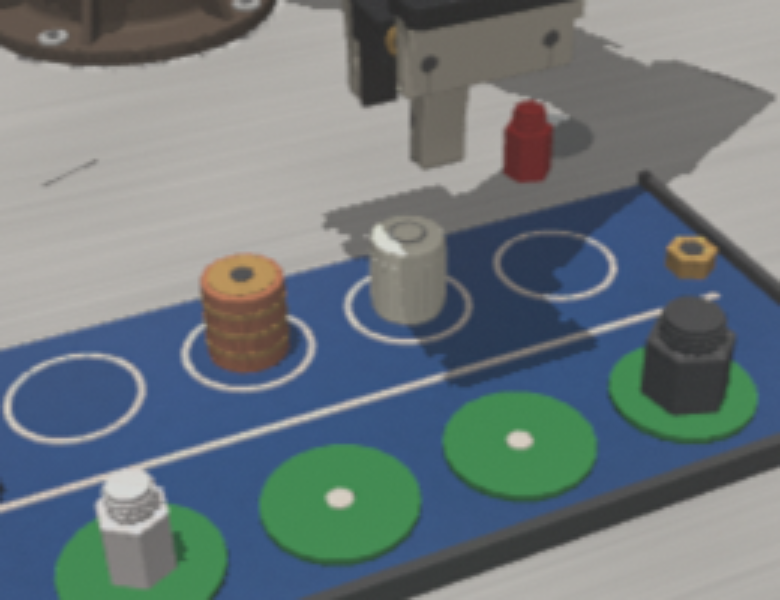

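Big plug at (687,370) and small plug at (140,545) both stand on their pads. Next, the cap.

```bash
python3 -m jog '[[0.3,[0,-0.5,20],0],[0.3,[0,-0.5,45],0],[0.3,[0,-0.5,65],0],[0.3,[0,-0.5,80],0],[0.3,[0,-0.5,90],0],[0.3,[0,-0.5,95],0],[0.3,[0,-0.5,95],0],[-1,[0,-0.5,95],0],[-1,[0,-0.5,95],0],[-1,[0,-0.5,95],0],[-1,[0,-0.5,95],0],[-1,[0,-0.5,95],0],[-1,[0,-0.5,95],0]]' 20;  python3 -m jog '[[-1,[0,0,-3],0],[-1,[0,0,-12],0],[-1,[0,0,-30],0],[-1,[0,0,-50],0],[-1,[0,0,-70],0],[-1,[0,0,-80],0],[-1,[0,0,-80],0]]'; python3 -c "
from h import *
go(.6037,-.0518,.083,-88.8)"
```

```text
t: 22.18
eef_pos: [0.4763, 0.0351, 0.0043]
ee_rot: [-3.141, 0.0, -1.55]
force: [-2.3, 0.9, 5.9]
width: 0.0384
gripper_force: 20.0
t: 23.05
eef_pos: [0.4763, 0.0352, 0.0845]
ee_rot: [-3.14, 0.001, -1.55]
force: [0.0, -0.3, 0.4]
width: 0.0386
gripper_force: 20.0
shift [  89.6 -125.5    1.5] turn -0.0 t 23.05 w 0.0386 q6 -0.47
```

```bash
python3 -m jog '[[-1,[8,-12,0],0],[-1,[22,-30,0],0],[-1,[40,-56,0],0],[-1,[60,-84,0],0],[-1,[76,-107,0],0],[-1,[86,-121,0],0],[-1,[89.6,-125.5,0],0],[-1,[89.6,-125.5,0],0],[-1,[89.6,-125.5,0],0]]'; python3 -c "
from h import *
go(.6037,-.0518,.009,-88.8)
f=optics.grab_frame('scene')
cv2.imwrite('pics/s8.png',cv2.resize(f['color'][180:350,230:430,::-1],None,fx=3,fy=3))"
```

```text
t: 24.18
eef_pos: [0.6027, -0.0516, 0.084]
ee_rot: [3.141, 0.0, -1.549]
force: [0.1, -0.1, -1.2]
width: 0.0391
gripper_force: 20.0
shift [ 0.3 -0.9 75. ] turn 0.001 t 24.18 w 0.0391 q6 -0.22
```

View pics/s8.png

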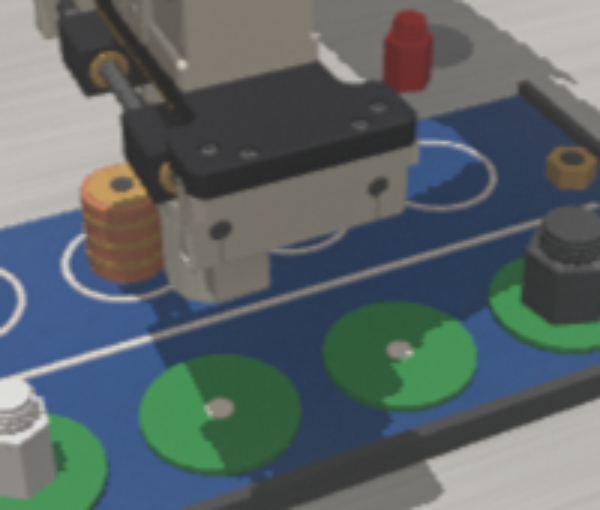

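The cap is hidden behind the finger, but the width reads 39 mm, so it's held. Lower and release.

```bash
python3 -m jog '[[-1,[0.3,-0.4,15],0],[-1,[0.3,-0.4,35],0],[-1,[0.3,-0.4,52],0],[-1,[0.3,-0.4,64],0],[-1,[0.3,-0.4,70],0],[-1,[0.3,-0.4,73],0],[-1,[0.3,-0.4,75],0],[-1,[0.3,-0.4,75],0],[-1,[0.3,-0.4,75],0]]';  python3 -m jog '[[0.15,[0,0,0],0],[0.15,[0,0,0],0],[0.15,[0,0,0],0],[0.15,[0,0,-5],0],[0.15,[0,0,-20],0],[0.15,[0,0,-45],0],[0.15,[0,0,-70],0],[0.15,[0,0,-90],0],[0.15,[0,0,-90],0]]'; python3 -c "
from h import *
go(.4788,-.0547,.1,-88.8)"
```

```text
t: 25.35
eef_pos: [0.6042, -0.0522, 0.0093]
ee_rot: [-3.141, 0.0, -1.55]
force: [-0.7, 0.7, 1.3]
width: 0.0386
gripper_force: 20.0
t: 26.48
eef_pos: [0.6053, -0.0521, 0.1018]
ee_rot: [-3.137, 0.001, -1.549]
force: [0.8, 0.1, -0.1]
width: 0.0499
gripper_force: 0.0
shift [-1.000e-01  1.265e+02  1.800e+00] turn 0.0 t 26.48 w 0.0499 q6 -0.21
```

```bash
python3 -m jog '[[0.3,[0,12,0],0],[0.3,[0,32,0],0],[0.3,[0,60,0],0],[0.3,[0,88,0],0],[0.3,[0,110,0],0],[0.3,[0,123,0],0],[0.3,[0,126,0],0],[0.3,[0,126,0],0],[0.3,[0,126,0],0]]'
python3 - <<'E'
from h import *
go(.4788,-.0547,.003,-88.8)
f=optics.grab_frame('scene')
cv2.imwrite('pics/s9.png',cv2.resize(f['color'][150:350,190:450,::-1],None,fx=3,fy=3))
E
```

```text
t: 27.6
eef_pos: [0.4784, -0.0548, 0.0988]
ee_rot: [-3.142, -0.0, -1.55]
force: [0.3, 0.2, -0.5]
width: 0.057
gripper_force: 0.0
shift [-0.1 -0.4 95.8] turn 0.0 t 27.6 w 0.057 q6 -0.27
```

View pics/s9.png

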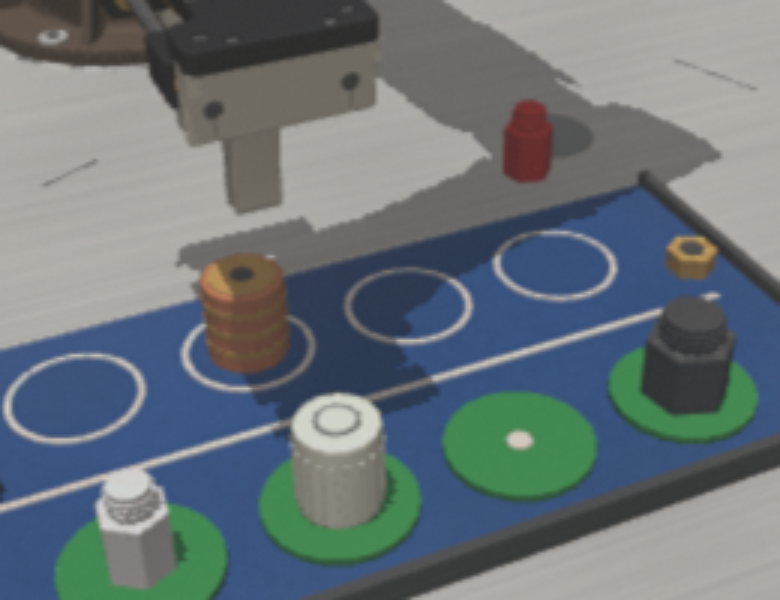

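The cap stands on its pad at (340,460). Last is the disc at (245,310).

```bash
python3 -m jog '[[0.3,[0,-0.4,20],0],[0.3,[0,-0.4,45],0],[0.3,[0,-0.4,65],0],[0.3,[0,-0.4,80],0],[0.3,[0,-0.4,90],0],[0.3,[0,-0.4,95],0],[0.3,[0,-0.4,95],0],[-1,[0,-0.4,95],0],[-1,[0,-0.4,95],0],[-1,[0,-0.4,95],0],[-1,[0,-0.4,95],0],[-1,[0,-0.4,95],0],[-1,[0,-0.4,95],0]]' 45;  python3 -m jog '[[-1,[0,0,-3],0],[-1,[0,0,-12],0],[-1,[0,0,-30],0],[-1,[0,0,-50],0],[-1,[0,0,-70],0],[-1,[0,0,-80],0],[-1,[0,0,-80],0]]'; python3 -c "
from h import *
go(.6018,.0382,.083,-88.8)"
```

```text
t: 29.28
eef_pos: [0.4784, -0.0548, 0.0043]
ee_rot: [-3.141, 0.0, -1.55]
force: [-1.8, 0.5, 6.6]
width: 0.0411
gripper_force: 45.0
t: 30.15
eef_pos: [0.4784, -0.0548, 0.0844]
ee_rot: [-3.14, 0.0, -1.55]
force: [0.3, 0.2, -5.2]
width: 0.0409
gripper_force: 45.0
shift [ -90.4 -125.3    1.4] turn -0.0 t 30.15 w 0.0409 q6 -0.27
```

```bash
python3 -m jog '[[-1,[-8,-12,0],0],[-1,[-22,-30,0],0],[-1,[-40,-56,0],0],[-1,[-60,-84,0],0],[-1,[-76,-107,0],0],[-1,[-86,-121,0],0],[-1,[-90.4,-125.3,0],0],[-1,[-90.4,-125.3,0],0],[-1,[-90.4,-125.3,0],0]]'; python3 -c "
from h import *
go(.6018,.0382,.009,-88.8)"
```

```text
t: 31.28
eef_pos: [0.6008, 0.0376, 0.0839]
ee_rot: [3.141, -0.0, -1.55]
force: [-0.2, -1.0, -4.2]
width: 0.0411
gripper_force: 45.0
shift [-0.5 -1.  74.9] turn -0.0 t 31.27 w 0.0411 q6 -0.37
```

Lower, release and rise, then back off to the side so the top camera can check.

```bash
python3 -m jog '[[-1,[-0.3,-0.4,15],0],[-1,[-0.3,-0.4,35],0],[-1,[-0.3,-0.4,52],0],[-1,[-0.3,-0.4,64],0],[-1,[-0.3,-0.4,70],0],[-1,[-0.3,-0.4,73],0],[-1,[-0.3,-0.4,75],0],[-1,[-0.3,-0.4,75],0],[-1,[-0.3,-0.4,75],0]]';  python3 -m jog '[[0.15,[0,0,0],0],[0.15,[0,0,0],0],[0.15,[0,0,0],0],[0.15,[0,0,-5],0],[0.15,[0,0,-20],0],[0.15,[0,0,-45],0],[0.15,[0,0,-70],0],[0.15,[0,0,-100],0],[0.15,[0,0,-140],0],[0.15,[-30,30,-150],0],[0.15,[-70,60,-150],0],[0.15,[-110,80,-150],0],[0.15,[-160,100,-150],0],[0.15,[-210,100,-150],0],[0.15,[-260,100,-150],0],[0.15,[-310,100,-150],0],[0.15,[-360,100,-150],0],[0.15,[-400,100,-150],0],[0.15,[-400,100,-150],0]]'
python3 - <<'E'
from h import *
f=optics.grab_frame('scene');t=optics.grab_frame('top')
cv2.imwrite('pics/s10.png',np.vstack([cv2.resize(t['color'][130:270,190:470,::-1],None,fx=2.5,fy=2.5),cv2.resize(f['color'][220:370,160:440,::-1],None,fx=2.5,fy=2.5)[:240]]))
for n,y in zip('small cap disc big'.split(),((.6056,-.1416),(.6037,-.0518),(.6018,.0382),(.5998,.1281))):
    p=proj(t,(*y,.059));q=proj(f,(*y,.059));print(n,((p-[190,130])*2.5).round(1),((q-[160,220])*2.5+[0,350]).round(1))
E
```

```text
t: 32.4
eef_pos: [0.6023, 0.0386, 0.0094]
ee_rot: [-3.141, 0.0, -1.55]
force: [0.1, 0.9, -1.1]
width: 0.0415
gripper_force: 45.0
t: 34.78
eef_pos: [0.4932, 0.4388, 0.1593]
ee_rot: [-3.141, 0.0, -1.547]
force: [-1.3, -1.5, -0.3]
width: 0.0502
gripper_force: 0.0
small [602.4  85.4] [180.3 579.9]
cap [432.4  87.6] [353.8 527.4]
disc [261.4  89.8] [510.3 480.1]
big [90.1 92.2] [651.5 437.3]
```

View pics/s10.png

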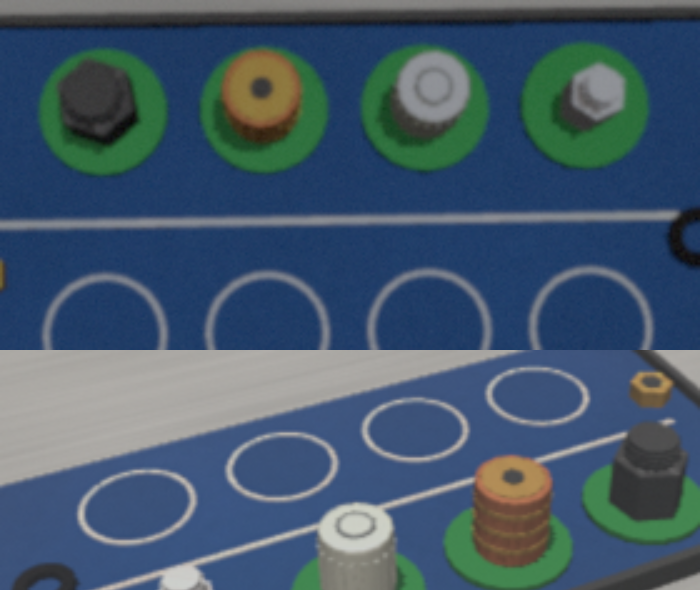

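All four tops lie within about 2 mm of their predicted positions: big plug (90,88), disc (261,87), cap (433,86) and small plug (602,82). The gripper is clear, so I'm handing in.

```bash
python3 -c "
from station import order
print(order.job_done())"
```

```text
the job is handed in; nothing more can be done
None
```

All four parts stand upright and released on the far-row pads in reverse order, each within about 2 mm of its pad centre by the top camera, and the job was handed in at about 35 s of the 96 s allowed.

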